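# Clear the recipe screen and bring the red-lidded spice jar to the front

## Robot

A 6-joint arm with a two-finger parallel gripper is mounted at the origin on the work surface. World frame = base frame: x ahead of the robot, y to its left, z up, the work surface at z = 0. Lengths are in m, angles in rad, forces in N, time in s.
With the tool pointing down it reaches from about 0.25 to 0.775 m from the base axis. Payload 4 kg.
Tool frame: the origin (TCP) lies between the finger pads; the fingertips stand 19 mm ahead of it and the grasp point (between the pads) is the TCP; z points along the fingers, y is the line along which they close (so a half turn about z gives the same grasp; the last joint's range is limited). The gripper opens to 85 mm and grips with 20 to 120 N. Pads are 22 mm wide; open, the fingers measure 114 mm over their backs; the gripper's body (76 mm by 85 mm) begins 54 mm behind the grasp point. The pads swing forward as they close: fully open they stand 13 mm farther back than shut.
Start: joints at [1.218, 0.087, 1.371, -0, 1.684, -0.103], TCP at [0.136, 0.533, 0.25] pointing down, gripper open.
Joint ranges: [-3.1, 3.1], [-0.76, 2.03], [0.27, 2.55], [-1.08, 4.22], [0.17, 2.65], [-2.57, 2.57]. Speed limits (rad/s): [2.79, 2.79, 3.14, 3.14, 3.14, 3.14].

## Interface

Orientations are given as a unit quaternion [x, y, z, w].
In Python, from station import telemetry, eyes, robot gives the robot as it stands.
- The arm moves only by the tool arm_command, never from a script. Its argument "plan" is a list of rows, each an object with "travel": the shift along the tool's x, y, z in m, a list of three; "rotation": the turn, a rotation vector about the tool's x, y, z in rad, a list of three; "hand": the finger opening in m, from 0 to 0.0854. In form: [{"travel": [tx, ty, tz], "rotation": [ax, ay, az], "hand": hand}, ...]. A call has exactly 10 rows; each row shifts and turns the commanded pose from where the row before left it, along the tool's axes as they then stand; what a row does not reach is not made up. A row lasts 1/10 s, in which the tool goes at most 50 mm and 8.59 degrees, less where a joint would pass 70% of its speed; a pose out of reach is approached as far as the arm can. A call is refused whole if a number of a shift passes 0.05 or a number of a turn 0.15, either way. A call with a gripper value outside its range is refused whole. The fingers move at their own pace and stop on an object; "grip_force" is the grip in N (left out, the last holds). Time passes only in rows, so rows that do not move let the fingers close, or fill a call up. It gives the time, the measured TCP pose, the force, the opening and the grip force at its end, in the units of the state.
- telemetry.get_obs(): the state, without advancing time (a new reading comes with each control period).
- eyes.read_camera(name): name is "scene" or "top" or "wrist"; returns the picture (480x640x3 uint8, red, green, blue); there is no depth.
- eyes.camera_params(name): a dict with "fx", "fy", "cx", "cy" (pixels), "cam_to_world" (4x4, takes a point from camera to world coordinates). Camera axes: x right, y up, looking along -z (the intrinsics and any distortion apply to the point x, -y, -z); pixel columns grow to the right and rows downward; lengths in m; the calibration is good to about 2 mm. A picture is of the moment at which its call begins: read the wrist's pose just before it. camera_params takes no time and is no camera call; for the wrist camera it gives the pose at the moment of the call.
- robot.close_job(): hands the job in; it is judged then, once.
The state is a dict: "t": time; "joint_pos": joint angles; "qd": joint speeds; "joint_torque": joint torques, N m; "position": TCP position; "tcp_rot": TCP orientation; "wrist_force": force on the tool from outside, world axes, zero at the start; "moment": the same for the moment, N m; "finger_gap": opening from 0.0 (shut) to 1.0 (fully open); "gripper_force": force on a finger pad.
Only numpy, scipy, OpenCV 4.12 (cv2) and the standard library are available. Lean on these libraries where they do the work, as an engineer would, in place of code of your own. Each camera call takes 0.05 s, during which the arm holds its last target. There are 200 camera calls.

## Task

The recipe screen has been left swung over the spice carousel. First swing its stiff arm back until the arm points straight to the front of the worktop (the robot's side), with the screen facing front, and leave it there; then turn the carousel until the jar with the red lid faces straight to the front. Finish while holding the carousel: keep hold of it so that it stands still there with the red jar at the front, all jars upright in their wells and nothing else on the worktop disturbed.

Things in the scene. Friction and masses are not known exactly. Their poses are not given: they have to be found in the camera images.
- carousel_base: The carousel's fixed round steel foot, 180 mm across and 14 mm high, standing on the worktop. Origin: centre of its underside, on the carousel's upright axis. Its x axis points away from the robot (world +x), y to the left, z up; the front is its -x side.
- front (a point): The place at the front of the carousel where the red jar belongs: on the foot's -x side, 75 mm from the carousel's axis, at the height of the deck's top (24 mm above the worktop). Fixed to the foot, does not turn.
- carousel: The turning part: wooden deck 214 mm across, top 24 mm above the worktop, six round wells (rims 54 mm across, 14 mm high) 75 mm from the axis, and a central post with a T-handle along the body's x axis. Origin: on the axis, 14 mm above the worktop; z up. The red jar's well is on its own -x side. Turns endlessly either way about z, with little friction (about 0.012 N m), and coasts; about 0.8 kg.
- handle (a point): Centre of the T-handle on top of the carousel's post: a wooden bar 66 mm long (along the body's x axis), 16 mm wide and 28 mm high, its top 162 mm and its underside 134 mm above the worktop, so 27 mm clear above the jar lids. Turns with the carousel.
- jar_red: The marked spice jar: amber glass with a paper label, red lid and red band, 44 mm across, 83 mm high, about 0.13 kg (varies). Origin: centre of its underside, z up. It stands loose in its well, its lid top 107 mm above the worktop.
- jar_1: Spice jar with a black lid, otherwise like the red one, loose in its well. Origin: centre of its underside, z up.
- jar_2: Spice jar with a black lid, as jar_1.
- jar_3: Spice jar with a black lid, as jar_1.
- jar_4: Spice jar with a black lid, as jar_1.
- jar_5: Spice jar with a black lid, as jar_1.
- screen_arm (a joint): Angle of the screen's swing arm about its upright pivot, rad. 0: arm points straight to the front (world -x), screen faces front. Positive: anticlockwise from above, to the robot's right, over the carousel; at angle a the arm points along (-cos a, -sin a). Stiff: about 0.45 N m (3.5 N at the grip point) moves it; it stays where left. Stops at -1.2 and 1.9.
- pivot (a point): The swing arm's pivot axis at the height of the arm, 270 mm above the worktop, on top of a 20 mm aluminium column with a 144 mm round weighted foot. A black collar 38 mm across and 36 mm high surrounds it, its top 287 mm above the worktop.
- tube_grip (a point): Point on the arm's axis 130 mm out from the pivot. The arm is a level bare aluminium tube, 14 mm in diameter, 270 mm above the worktop, free from 20 to 205 mm from the pivot. At its end, 248 mm out, a black screen 190 mm wide, 112 mm high and 12 mm thick stands square across the arm, from 214 to 326 mm above the worktop.
- board: Wooden chopping board 210 x 300 x 18 mm, fixed, in front of the screen's stand. Origin: centre of its underside.
- bowl: Bystander: blue ceramic bowl 90 mm across, 40 mm high, on the board. Origin: centre of its underside.
- spoon: Bystander: wooden spoon 190 mm long lying on the board.
- mill: Bystander: dark wooden pepper mill 54 mm across, 162 mm high, on the worktop. Origin: centre of its underside.
- oil: Bystander: green glass oil bottle 60 mm across, 230 mm high. Origin: centre of its underside.
- tin: Bystander: yellow tin 74 mm across, 110 mm high. Origin: centre of its underside.
- mug: Bystander: white mug 82 mm across, 92 mm high. Origin: centre of its underside.
Not all that is in view belongs to the job. What is shaped like the jar_1 but blue or yellow is not meant.

How it is judged:
By the outcome, as a careful person would: the job done as asked, in the order asked, and still so for the second after the job is handed in, while the arm keeps its last pose, push and grip.
It also fails if it takes over 72 s, if anything falls off the work surface, if the arm or the gripper's body presses on something with over 40 N, if the wrist force passes 120 N, or if a joint passes its speed limit or range.

## Working session

There is one attempt and no reset: what is moved stays moved. The work goes in short steps, Python scripts to look and compute and a tool call to move; the robot and the scene stay as the last step left them, time stands still between calls to the robot, and variables do not carry over. Pictures are saved under pics/ and viewed, at most 10 in all, crops included, and the job is handed in when it is done.

Besides the shell and the picture viewer there is one more tool, called after "Call:" as name(argument=value, ...) on one line, values as JSON. arm_command: Moves the arm, as the interface text tells. Its arguments: {"type":"object","properties":{"plan":{"type":"array"},"grip_force":{"type":"number"}},"required":["plan"]}

```bash
mkdir -p pics; python3 - <<'E'
from station import telemetry, eyes, robot
import cv2,numpy as np
for n in("scene","top"):
    im=eyes.read_camera(n); cv2.imwrite(f"pics/{n}0.png",im[:,:,::-1])
    p=eyes.camera_params(n); print(n,{k:(np.round(v,4).tolist()) for k,v in p.items()})
print(telemetry.get_obs())
E
```

```text
scene {'fx': 549.3215, 'fy': 549.3215, 'cx': 306.3411, 'cy': 236.9067, 'cam_to_world': [[-0.1372, -0.7754, 0.6163, 1.3812], [0.9905, -0.1149, 0.076, 0.0717], [0.0119, 0.6209, 0.7838, 1.1455], [0.0, 0.0, 0.0, 1.0]]}
top {'fx': 531.0682, 'fy': 531.0682, 'cx': 320.6896, 'cy': 242.6327, 'cam_to_world': [[0.0138, 0.9975, -0.0699, 0.5108], [-0.9999, 0.0142, 0.0049, -0.0203], [0.0059, 0.0698, 0.9975, 1.416], [0.0, 0.0, 0.0, 1.0]]}
{'t': 0.1, 'joint_pos': array([ 1.21792712e+00,  8.79371735e-02,  1.37214064e+00,  2.13693531e-05,
        1.68361602e+00, -1.03120850e-01]), 'qd': array([ 1.79195895e-04, -5.96722483e-04, -3.26765189e-03,  1.21728628e-03,
       -1.73019050e-04,  4.05123868e-05]), 'joint_torque': array([ 2.28725636e-03, -3.53017545e+01, -3.14216924e+01, -2.46056624e-05,
        7.89159851e-03,  1.72144479e-05]), 'position': array([0.1358013 , 0.53253716, 0.24920646]), 'tcp_rot': array([ 1.24548641e-01,  9.92212947e-01, -1.02100266e-03, -2.47802783e-04]), 'wrist_force': array([-0.6299134 , -0.66128384,  0.43372104]), 'moment': array([-0.00317037, -0.01710235, -0.06033861]), 'gripper_force': 0.0, 'finger_gap': 1.0044181154124294}
```

View pics/scene0.png

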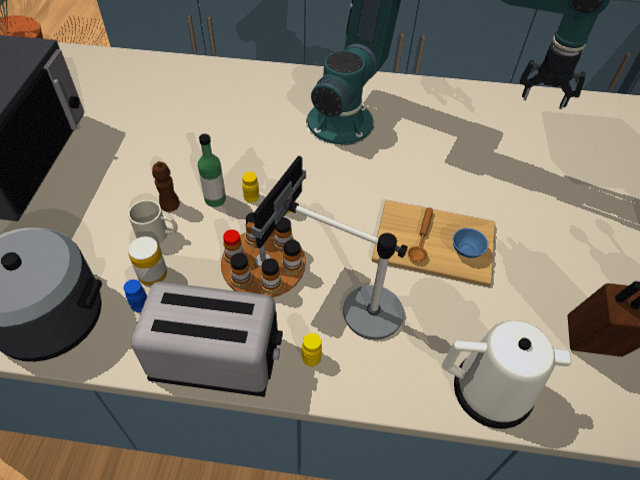

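View pics/top0.png

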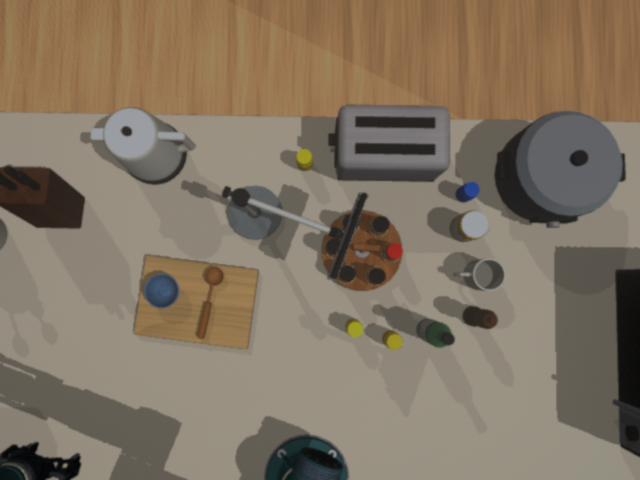

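The scene view shows the screen at (280,200) over the carousel and the pivot at about (387,245). In the top view the collar is at about (242,197), the tube ends near (330,232), the carousel centre is at about (362,250), and the red lid is at (395,252), on the robot's right. The yellow jars are near (355,328) and (394,341).

```bash
cat > h.py <<'E'
from station import telemetry, eyes, robot
import cv2,numpy as np
from scipy.spatial.transform import Rotation as R
def ray(n,uv):
    p=eyes.camera_params(n);T=np.array(p["cam_to_world"])
    d=T[:3,:3]@np.array([(uv[0]-p["cx"])/p["fx"],-(uv[1]-p["cy"])/p["fy"],-1]);return T[:3,3],d
def onz(n,uv,z):
    o,d=ray(n,uv);return (o+d*(z-o[2])/d[2])[:3]
def blobs(im,lo,hi,amin=25):
    hsv=cv2.cvtColor(im,cv2.COLOR_RGB2HSV);m=cv2.inRange(hsv,np.array(lo),np.array(hi))
    k,l,s,c=cv2.connectedComponentsWithStats(m)
    return [(s[i],c[i]) for i in range(1,k) if s[i,4]>=amin],l,m
E
python3 - <<'E'
from h import *
rd=lambda n:cv2.imread(f"pics/{n}0.png")[:,:,::-1].copy()
t=rd("top");s=rd("scene")
def pr(nm,n,im,lo,hi,z,a=25,box=None):
    for st,c in blobs(im,lo,hi,a)[0]:
        if box and not(box[0]<c[0]<box[2] and box[1]<c[1]<box[3]):continue
        print(nm,n,st.tolist(),c.round(1),onz(n,c,z).round(3))
pr("red","top",t,(0,200,120),(4,255,255),.107)
pr("red","scene",s,(0,200,120),(4,255,255),.107)
pr("blk","top",t,(0,0,0),(180,255,45),.107,25,(320,190,410,295))
pr("deck","top",t,(5,110,60),(16,255,200),.024,60,(310,200,415,300))
pr("tube","top",t,(0,0,150),(180,40,255),.27,40,(230,180,340,250))
pr("collar","top",t,(0,0,0),(180,255,45),.287,40,(200,170,270,220))
pr("yel","top",t,(22,180,120),(34,255,255),.083,40)
pr("mill","top",t,(0,60,20),(12,255,90),.1,40,(450,295,500,335))
b=lambda im,c,r,k:cv2.resize(im[c[1]-r[1]:c[1]+r[1],c[0]-r[0]:c[0]+r[0]],None,fx=k,fy=k,interpolation=cv2.INTER_CUBIC)
cv2.imwrite("pics/crop.png",b(t,(330,250),(130,90),3)[:,:,::-1])
E
```

```text
red scene [224, 230, 15, 13, 156] [231. 236.] [ 0.589 -0.209  0.107]
blk top [331, 194, 35, 84, 438] [347.9 235.6] [ 0.621 -0.094  0.107]
blk top [344, 216, 5, 11, 35] [345.9 220.5] [ 0.658 -0.088  0.107]
blk top [374, 217, 14, 14, 161] [380.5 223.8] [ 0.651 -0.174  0.107]
blk top [327, 228, 16, 26, 231] [334.1 240.4] [ 0.608 -0.06   0.107]
blk top [340, 267, 15, 13, 150] [346.9 273.2] [ 0.528 -0.092  0.107]
blk top [370, 269, 14, 14, 158] [376.6 275.8] [ 0.523 -0.166  0.107]
deck top [338, 211, 64, 79, 2336] [370.4 253.3] [ 0.582 -0.158  0.024]
deck top [331, 213, 19, 16, 86] [338.3 221.9] [ 0.664 -0.073  0.024]
deck top [322, 234, 12, 37, 197] [326.4 253.2] [ 0.581 -0.043  0.024]
tube top [250, 200, 79, 31, 187] [289.  214.9] [0.65  0.044 0.27 ]
collar top [232, 190, 17, 16, 197] [240.1 197.3] [0.685 0.148 0.287]
yel top [297, 150, 15, 15, 173] [304.2 157.1] [0.822 0.018 0.083]
yel top [348, 322, 14, 14, 166] [354.5 328.5] [ 0.391 -0.114  0.083]
yel top [387, 334, 14, 15, 167] [393.6 341.1] [ 0.361 -0.211  0.083]
mill top [480, 310, 17, 18, 174] [489.1 319.5] [ 0.419 -0.444  0.1  ]
```

View pics/crop.png

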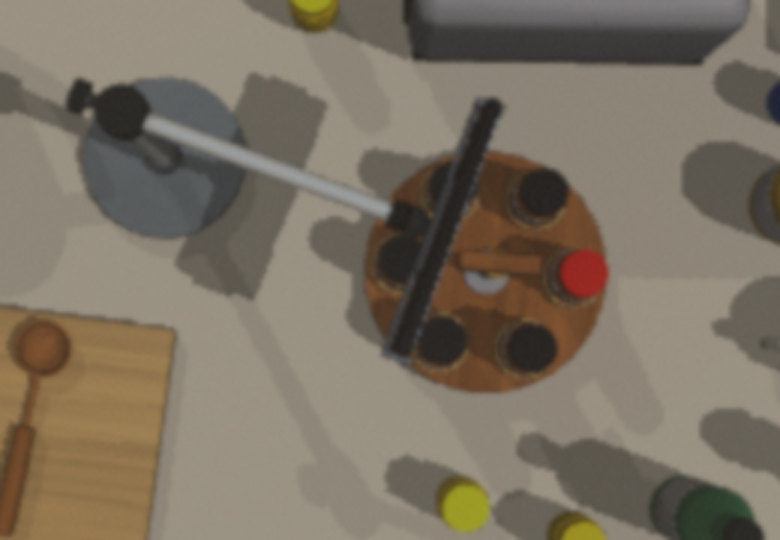

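Carousel axis is about (0.590,-0.133), with the red jar at -90°, a 76 mm radius as expected. The pivot is about (0.685,0.148) and the arm angle is about 71°. First I'll lift and turn the tool across the tube.

Call:
arm_command(plan=[{"travel": [0, 0, -0.018], "rotation": [0, 0, 0.148], "hand": 0.0854}, {"travel": [0, 0, -0.018], "rotation": [0, 0, 0.148], "hand": 0.0854}, {"travel": [0, 0, -0.018], "rotation": [0, 0, 0.148], "hand": 0.0854}, {"travel": [0, 0, -0.018], "rotation": [0, 0, 0.148], "hand": 0.0854}, {"travel": [0, 0, -0.018], "rotation": [0, 0, 0.148], "hand": 0.0854}, {"travel": [0, 0, -0.018], "rotation": [0, 0, 0.148], "hand": 0.0854}, {"travel": [0, 0, -0.018], "rotation": [0, 0, 0.148], "hand": 0.0854}, {"travel": [0, 0, -0.018], "rotation": [0, 0, 0.148], "hand": 0.0854}, {"travel": [0, 0, -0.018], "rotation": [0, 0, 0.148], "hand": 0.0854}, {"travel": [0, 0, -0.018], "rotation": [0, 0, 0.148], "hand": 0.0854}], grip_force=40)

```text
t: 1.1
position: [0.1359, 0.5328, 0.4304]
tcp_rot: [0.763, 0.646, -0.001, 0.0]
wrist_force: [0.4, 0.7, 0.8]
finger_gap: 0.999
gripper_force: 0.0
```

```bash
cat >> h.py <<'E'
def go(p,ty,rows):
    """tool-frame travel to world p (rotating evenly to tool-y heading ty deg; tool down)"""
    o=telemetry.get_obs();M=R.from_quat(o["tcp_rot"]).as_matrix()
    cur=np.degrees(np.arctan2(M[1,1],M[0,1]));d=(ty-cur+180)%360-180
    print("t",round(o["t"],2),"pos",o["position"].round(4),"Ty",cur.round(1),"zax",M[:,2].round(3),"F",o["wrist_force"].round(1),"gap",round(o["finger_gap"],3),"q",o["joint_pos"].round(2))
    print("total tool travel",(M.T@(np.array(p)-o["position"])).round(4),"rotz total",np.radians(-d).round(4),"per row",(M.T@(np.array(p)-o["position"])/rows).round(4))
E
python3 - <<'E'
from h import *
t=cv2.imread("pics/top0.png")[:,:,::-1].copy()
# tube centreline by bright pixels
st,l,m=blobs(t,(0,0,130),(180,60,255),40)
for s,c in st:
    if 270<c[0]<310 and 205<c[1]<225:
        i=[k for k in np.unique(l) if k and abs(np.argwhere(l==k).mean(0)[::-1]-c).max()<.1][0]
        q=np.argwhere(l==i)[:,::-1];v=cv2.fitLine(q.astype(np.float32),2,0,.01,.01).ravel()
        A=onz("top",v[2:]-v[:2]*30,.27);B=onz("top",v[2:]+v[:2]*30,.27);d=B-A
        print(s,A,B,"a",np.degrees(np.arctan2(-d[1],-d[0])), "pivot offset", np.cross((d/np.linalg.norm(d))[:2],np.array([.685,.148])-A[:2]))
        np.save("tube.npy",d)
go([.643,.025,.42],-18.6,16)
E
```

```text
t 1.1 pos [0.1359 0.5328 0.4304] Ty -9.5 zax [-0.    -0.001 -1.   ] F [0.4 0.7 0.8] gap 0.999 q [ 1.22  0.13  0.97 -0.    2.05  1.38]
total tool travel [-0.4175  0.5836  0.0108] rotz total 0.1595 per row [-0.0261  0.0365  0.0007]
```

Call:
arm_command(plan=[{"travel": [-0.026, 0.0365, 0], "rotation": [0, 0, 0], "hand": 0.0854}, {"travel": [-0.026, 0.0365, 0], "rotation": [0, 0, 0], "hand": 0.0854}, {"travel": [-0.026, 0.0365, 0], "rotation": [0, 0, 0], "hand": 0.0854}, {"travel": [-0.026, 0.0365, 0], "rotation": [0, 0, 0], "hand": 0.0854}, {"travel": [-0.026, 0.0365, 0], "rotation": [0, 0, 0], "hand": 0.0854}, {"travel": [-0.026, 0.0365, 0], "rotation": [0, 0, 0], "hand": 0.0854}, {"travel": [-0.026, 0.0365, 0], "rotation": [0, 0, 0], "hand": 0.0854}, {"travel": [-0.026, 0.0365, 0], "rotation": [0, 0, 0], "hand": 0.0854}, {"travel": [-0.026, 0.0365, 0], "rotation": [0, 0, 0], "hand": 0.0854}, {"travel": [-0.026, 0.0365, 0], "rotation": [0, 0, 0], "hand": 0.0854}])

```text
t: 2.1
position: [0.4562, 0.2169, 0.4299]
tcp_rot: [0.761, 0.649, -0.0, -0.0]
wrist_force: [0.8, 0.2, 0.0]
finger_gap: 1.0
gripper_force: 0.0
```

```bash
python3 - <<'E'
from h import *
P=onz("top",(240.7,197.3),.287)
for uv in((249.3,200.7),(330,231),(289,215.2)):
    A=onz("top",uv,.27);d=A-P;print(A.round(4),np.degrees(np.arctan2(-d[1],-d[0])))
A=onz("top",(249.3,200.7),.27);B=onz("top",(330,231),.27);d=B-A;print(P,np.degrees(np.arctan2(-d[1],-d[0])))
print("scene pivot",onz("scene",(387,243),.28))
go([.643,.025,.42],-18.6,8)
E
```

```text
[0.6802 0.1305 0.27  ] 74.41607398703205
[ 0.6166 -0.0458  0.27  ] 70.50894650989201
[0.6497 0.0436 0.27  ] 71.25393640212371
[0.68471926 0.14679585 0.287     ] 70.15550715929095
scene pivot [0.69238148 0.14929588 0.28      ]
t 2.1 pos [0.4562 0.2169 0.4299] Ty -9.1 zax [-0.001  0.    -1.   ] F [0.8 0.2 0. ] gap 1.0 q [0.33 0.02 1.08 0.   2.04 0.49]
total tool travel [-0.1599  0.2149  0.0097] rotz total 0.1656 per row [-0.02    0.0269  0.0012]
```

Call:
arm_command(plan=[{"travel": [-0.02, 0.0268, 0], "rotation": [0, 0, 0], "hand": 0.0854}, {"travel": [-0.02, 0.0268, 0], "rotation": [0, 0, 0], "hand": 0.0854}, {"travel": [-0.02, 0.0268, 0], "rotation": [0, 0, 0], "hand": 0.0854}, {"travel": [-0.02, 0.0268, 0], "rotation": [0, 0, 0], "hand": 0.0854}, {"travel": [-0.02, 0.0268, 0], "rotation": [0, 0, 0], "hand": 0.0854}, {"travel": [-0.02, 0.0268, 0], "rotation": [0, 0, 0], "hand": 0.0854}, {"travel": [-0.02, 0.0268, 0], "rotation": [0, 0, 0], "hand": 0.0854}, {"travel": [-0.02, 0.0268, 0], "rotation": [0, 0, 0], "hand": 0.0854}, {"travel": [0, 0, 0], "rotation": [0, 0, 0.09], "hand": 0.0854}, {"travel": [0, 0, 0], "rotation": [0, 0, 0.09], "hand": 0.0854}])

```text
t: 3.1
position: [0.6426, 0.0252, 0.4279]
tcp_rot: [0.818, 0.575, -0.001, -0.001]
wrist_force: [-0.5, -0.0, 0.4]
finger_gap: 0.999
gripper_force: 0.0
```

```bash
python3 - <<'E'
from h import *
go([.642,.0245,.27],-19.5,8)
im=eyes.read_camera("wrist");cv2.imwrite("pics/w1.png",im[:,:,::-1])
p=eyes.camera_params("wrist");T=np.array(p["cam_to_world"]);print(T.round(3),p["fx"])
c=T[:3,:3].T@(np.array([.642,.0245,.27])-T[:3,3]);print(p["cx"]+p["fx"]*c[0]/-c[2],p["cy"]-p["fy"]*c[1]/-c[2])
E
```

```text
t 3.1 pos [0.6426 0.0252 0.4279] Ty -19.7 zax [-0.004  0.    -1.   ] F [-0.5 -0.   0.4] gap 0.999 q [-0.05  0.36  0.69  0.    2.09  0.3 ]
total tool travel [-0.0007  0.0003  0.1579] rotz total -0.0043 per row [-0.0001  0.      0.0197]
[[ 0.94   0.323  0.106  0.669]
 [-0.34   0.896  0.286  0.099]
 [-0.003 -0.305  0.952  0.551]
 [ 0.     0.     0.     1.   ]] 380.39877768351096
321.41286641345084 229.87333290632566
```

View pics/w1.png

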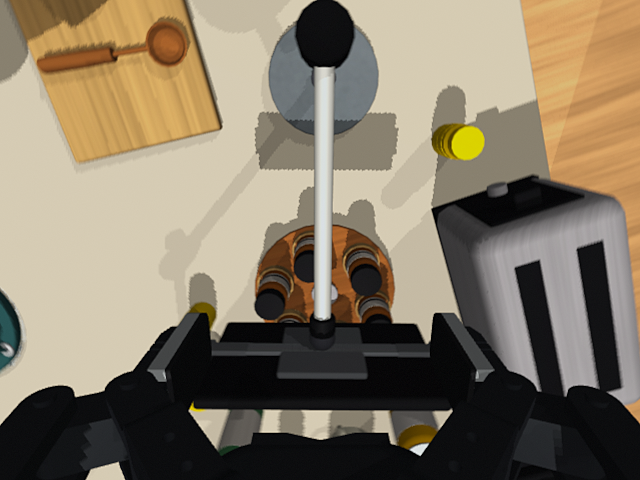

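The wrist view shows the tube upright in the picture at x≈323, where 321 was predicted, so the tool is centred and aligned. Descending.

Call:
arm_command(plan=[{"travel": [0, 0, 0.0158], "rotation": [0, 0, 0], "hand": 0.0854}, {"travel": [0, 0, 0.0158], "rotation": [0, 0, 0], "hand": 0.0854}, {"travel": [0, 0, 0.0158], "rotation": [0, 0, 0], "hand": 0.0854}, {"travel": [0, 0, 0.0158], "rotation": [0, 0, 0], "hand": 0.0854}, {"travel": [0, 0, 0.0158], "rotation": [0, 0, 0], "hand": 0.0854}, {"travel": [0, 0, 0.0158], "rotation": [0, 0, 0], "hand": 0.0854}, {"travel": [0, 0, 0.0158], "rotation": [0, 0, 0], "hand": 0.0854}, {"travel": [0, 0, 0.0158], "rotation": [0, 0, 0], "hand": 0.0854}, {"travel": [0, 0, 0.0158], "rotation": [0, 0, 0], "hand": 0.0854}, {"travel": [0, 0, 0.0158], "rotation": [0, 0, 0], "hand": 0.0854}])

```text
t: 4.15
position: [0.6412, 0.0267, 0.2712]
tcp_rot: [0.816, 0.579, -0.0, -0.0]
wrist_force: [0.9, 0.3, 0.1]
finger_gap: 1.002
gripper_force: 0.0
```

Call:
arm_command(plan=[{"travel": [0, 0, 0], "rotation": [0, 0, 0], "hand": 0.005}, {"travel": [0, 0, 0], "rotation": [0, 0, 0], "hand": 0.005}, {"travel": [0, 0, 0], "rotation": [0, 0, 0], "hand": 0.005}, {"travel": [0, 0, 0], "rotation": [0, 0, 0], "hand": 0.005}, {"travel": [0, 0, 0], "rotation": [0, 0, 0], "hand": 0.005}, {"travel": [0, 0, 0], "rotation": [0, 0, 0], "hand": 0.005}, {"travel": [0, 0, 0], "rotation": [0, 0, 0], "hand": 0.005}, {"travel": [0, 0, 0], "rotation": [0, 0, 0], "hand": 0.005}, {"travel": [0, 0, 0], "rotation": [0, 0, 0], "hand": 0.005}, {"travel": [0, 0, 0], "rotation": [0, 0, 0], "hand": 0.005}])

```text
t: 5.15
position: [0.6426, 0.0262, 0.2738]
tcp_rot: [0.816, 0.578, 0.002, 0.001]
wrist_force: [4.2, -1.3, 5.0]
finger_gap: 0.149
gripper_force: 39.3
```

```bash
python3 - <<'E'
from h import *
go([.555,.147,.27],-90,20)
E
```

```text
t 5.15 pos [0.6426 0.0262 0.2738] Ty -19.4 zax [ 0.004 -0.    -1.   ] F [ 4.2 -1.3  5. ] gap 0.149 q [-0.05  0.29  1.09 -0.    1.76  0.29]
total tool travel [ 0.0847 -0.1228  0.0033] rotz total 1.2314 per row [ 0.0042 -0.0061  0.0002]
```

Call:
arm_command(plan=[{"travel": [0.00024, -0.00786, 0], "rotation": [0, 0, 0.0615], "hand": 0.005}, {"travel": [0.00024, -0.00786, 0], "rotation": [0, 0, 0.0615], "hand": 0.005}, {"travel": [0.00024, -0.00786, 0], "rotation": [0, 0, 0.0615], "hand": 0.005}, {"travel": [0.00024, -0.00786, 0], "rotation": [0, 0, 0.0615], "hand": 0.005}, {"travel": [0.00024, -0.00786, 0], "rotation": [0, 0, 0.0615], "hand": 0.005}, {"travel": [0.00024, -0.00786, 0], "rotation": [0, 0, 0.0615], "hand": 0.005}, {"travel": [0.00024, -0.00786, 0], "rotation": [0, 0, 0.0615], "hand": 0.005}, {"travel": [0.00024, -0.00786, 0], "rotation": [0, 0, 0.0615], "hand": 0.005}, {"travel": [0.00024, -0.00786, 0], "rotation": [0, 0, 0.0615], "hand": 0.005}, {"travel": [0.00024, -0.00786, 0], "rotation": [0, 0, 0.0615], "hand": 0.005}])

```text
t: 6.15
position: [0.5814, 0.0736, 0.2738]
tcp_rot: [0.953, 0.303, 0.003, 0.001]
wrist_force: [8.0, 0.2, 4.4]
finger_gap: 0.149
gripper_force: 39.2
```

```bash
python3 - <<'E'
from h import *
go([.556,.147,.2738],-90,10)
E
```

```text
t 6.15 pos [0.5814 0.0736 0.2738] Ty -54.8 zax [ 0.007  0.001 -1.   ] F [8.  0.2 4.4] gap 0.149 q [0.03 0.16 1.24 0.   1.73 0.98]
total tool travel [ 0.0216 -0.0746 -0.0001] rotz total 0.6149 per row [ 0.0022 -0.0075 -0.    ]
```

Call:
arm_command(plan=[{"travel": [0.00024, -0.00786, 0], "rotation": [0, 0, 0.0615], "hand": 0.005}, {"travel": [0.00024, -0.00786, 0], "rotation": [0, 0, 0.0615], "hand": 0.005}, {"travel": [0.00024, -0.00786, 0], "rotation": [0, 0, 0.0615], "hand": 0.005}, {"travel": [0.00024, -0.00786, 0], "rotation": [0, 0, 0.0615], "hand": 0.005}, {"travel": [0.00024, -0.00786, 0], "rotation": [0, 0, 0.0615], "hand": 0.005}, {"travel": [0.00024, -0.00786, 0], "rotation": [0, 0, 0.0615], "hand": 0.005}, {"travel": [0.00024, -0.00786, 0], "rotation": [0, 0, 0.0615], "hand": 0.005}, {"travel": [0.00024, -0.00786, 0], "rotation": [0, 0, 0.0615], "hand": 0.005}, {"travel": [0.00024, -0.00786, 0], "rotation": [0, 0, 0.0615], "hand": 0.005}, {"travel": [0.00024, -0.00786, 0], "rotation": [0, 0, 0.0615], "hand": 0.005}])

```text
t: 7.15
position: [0.5581, 0.1466, 0.2737]
tcp_rot: [1.0, -0.0, 0.003, 0.0]
wrist_force: [8.0, -2.6, 4.9]
finger_gap: 0.144
gripper_force: 39.4
```

```bash
python3 - <<'E'
from h import *
go([.556,.147,.2738],-90,10)
s=eyes.read_camera("scene");cv2.imwrite("pics/s2.png",s[:,:,::-1])
t=eyes.read_camera("top");cv2.imwrite("pics/t2.png",t[:,:,::-1])
E
```

```text
t 7.15 pos [0.5581 0.1466 0.2737] Ty -90.0 zax [ 0.007 -0.001 -1.   ] F [ 8.  -2.6  4.9] gap 0.144 q [ 0.16  0.14  1.27 -0.    1.73  1.73]
total tool travel [-0.0021 -0.0004 -0.0001] rotz total -0.0004 per row [-0.0002 -0.     -0.    ]
```

View pics/s2.png

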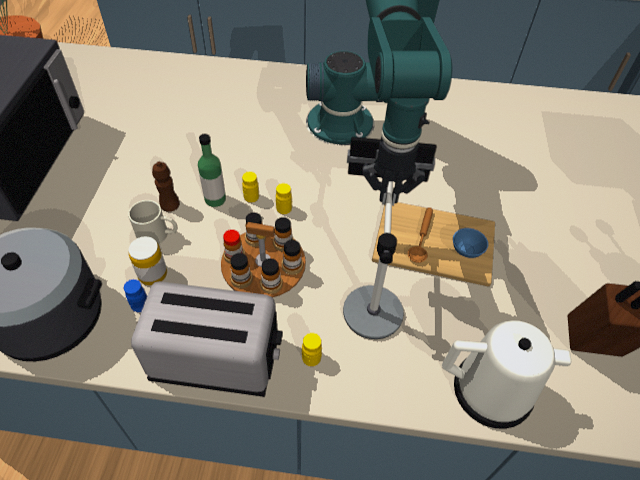

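The scene view shows the swing arm at (390,215) pointing to the front, and the carousel untouched. Releasing and lifting.

Call:
arm_command(plan=[{"travel": [0, 0, 0], "rotation": [0, 0, 0], "hand": 0.02}, {"travel": [0, 0, 0], "rotation": [0, 0, 0], "hand": 0.04}, {"travel": [0, 0, 0], "rotation": [0, 0, 0], "hand": 0.06}, {"travel": [0, 0, 0], "rotation": [0, 0, 0], "hand": 0.0854}, {"travel": [0, 0, 0], "rotation": [0, 0, 0], "hand": 0.0854}, {"travel": [0, 0, 0], "rotation": [0, 0, 0], "hand": 0.0854}, {"travel": [0, 0, -0.01], "rotation": [0, 0, 0], "hand": 0.0854}, {"travel": [0, 0, -0.03], "rotation": [0, 0, 0], "hand": 0.0854}, {"travel": [0, 0, -0.04], "rotation": [0, 0, 0], "hand": 0.0854}, {"travel": [0, 0, -0.04], "rotation": [0, 0, 0], "hand": 0.0854}])

```text
t: 8.25
position: [0.5558, 0.1468, 0.3941]
tcp_rot: [1.0, 0.001, -0.0, -0.0]
wrist_force: [0.5, 0.2, 0.1]
finger_gap: 1.0
gripper_force: 0.0
```

```bash
python3 - <<'E'
from h import *
s=cv2.imread("pics/s2.png")[:,:,::-1].copy();t=cv2.imread("pics/t2.png")[:,:,::-1].copy()
for n,im,box in(("scene",s,(215,205,310,295)),("top",t,(315,200,415,300))):
  for nm,lo,hi,z in(("red",(0,190,100),(5,255,255),.107),("red2",(174,190,100),(180,255,255),.107),("blk",(0,0,0),(180,255,45),.107)):
    for st,c in blobs(im,lo,hi,40)[0]:
        if box[0]<c[0]<box[2] and box[1]<c[1]<box[3]:print(n,nm,st.tolist(),c.round(1),onz(n,c,z).round(4))
w=eyes.read_camera("wrist");cv2.imwrite("pics/w2.png",w[:,:,::-1])
o,d=ray("top",(361,246));
p=eyes.camera_params("wrist");T=np.array(p["cam_to_world"])
for X in([.685,.147,.287],[.557,.147,.277],[.65,.147,.277]):
    c=T[:3,:3].T@(np.array(X)-T[:3,3]);print("proj",p["cx"]+p["fx"]*c[0]/-c[2],p["cy"]-p["fy"]*c[1]/-c[2])
go([.59,-.133,.4],0,10)
k=lambda im,x0,y0,x1,y1,f:cv2.resize(im[y0:y1,x0:x1],None,fx=f,fy=f,interpolation=cv2.INTER_CUBIC)
a=k(t,310,200,415,300,4);b=cv2.resize(w,(533,400))[:, :]
b=b[:, 140:480]
cv2.imwrite("pics/mix.png",np.hstack([a,b])[:,:,::-1])
E
```

```text
scene red [224, 230, 16, 16, 198] [231.2 237.2] [ 0.592  -0.2078  0.107 ]
scene blk [246, 213, 15, 11, 126] [253.3 218. ] [ 0.5246 -0.1671  0.107 ]
scene blk [275, 218, 15, 15, 186] [282.3 225. ] [ 0.5363 -0.0923  0.107 ]
scene blk [284, 239, 16, 17, 212] [291.4 247.6] [ 0.602  -0.0596  0.107 ]
scene blk [231, 253, 17, 17, 220] [238.8 261.2] [ 0.6591 -0.1744  0.107 ]
scene blk [262, 259, 17, 16, 222] [269.6 266.7] [ 0.6639 -0.1008  0.107 ]
top red [388, 244, 13, 15, 153] [394.2 250.7] [ 0.585  -0.2086  0.107 ]
proj 321.4227462567176 30.714443485597883
proj 321.07859210795925 242.94872992757564
proj 321.3059622888207 98.3286328491792
t 8.3 pos [0.5568 0.1469 0.4028] Ty -89.9 zax [ 0.014  0.002 -1.   ] F [-0.9 -0.4  4.3] gap 0.998 q [0.16 0.16 0.99 0.   1.98 1.73]
total tool travel [0.0327 0.28   0.0026] rotz total -1.569 per row [0.0033 0.028  0.0003]
```

View pics/mix.png

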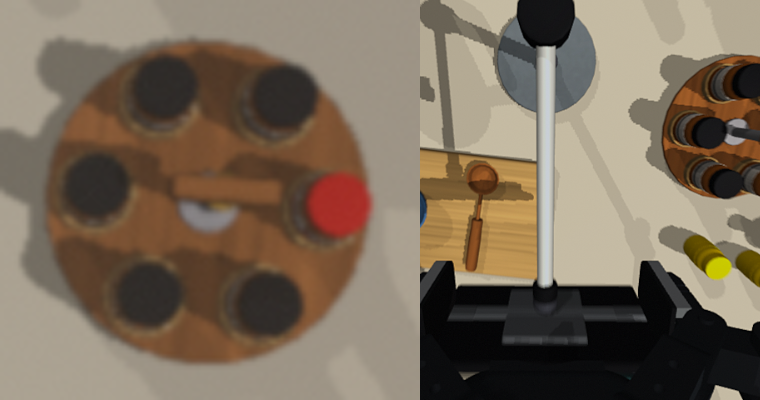

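In the left crop the handle runs from (174,187) to (282,193), about 3° off the y direction, which puts the red jar at about -93°. The right crop (wrist view) shows the tube vertical, so the screen arm is at about 0. Next I move over the carousel.

Call:
arm_command(plan=[{"travel": [0.005, 0.04, 0], "rotation": [0, 0, 0], "hand": 0.0854}, {"travel": [0.005, 0.04, 0], "rotation": [0, 0, 0], "hand": 0.0854}, {"travel": [0.005, 0.04, 0], "rotation": [0, 0, 0], "hand": 0.0854}, {"travel": [0.005, 0.04, 0], "rotation": [0, 0, 0], "hand": 0.0854}, {"travel": [0.005, 0.04, 0], "rotation": [0, 0, 0], "hand": 0.0854}, {"travel": [0.005, 0.04, 0], "rotation": [0, 0, 0], "hand": 0.0854}, {"travel": [0.005, 0.04, 0], "rotation": [0, 0, 0], "hand": 0.0854}, {"travel": [0, 0, 0], "rotation": [0, 0, -0.148], "hand": 0.0854}, {"travel": [0, 0, 0], "rotation": [0, 0, -0.148], "hand": 0.0854}, {"travel": [0, 0, 0], "rotation": [0, 0, -0.148], "hand": 0.0854}])

```text
t: 9.3
position: [0.5917, -0.1338, 0.3928]
tcp_rot: [0.975, 0.223, 0.0, 0.0]
wrist_force: [0.3, -0.4, -0.3]
finger_gap: 0.998
gripper_force: 0.0
```

Call:
arm_command(plan=[{"travel": [0, 0, 0], "rotation": [0, 0, -0.134], "hand": 0.0854}, {"travel": [0, 0, 0], "rotation": [0, 0, -0.134], "hand": 0.0854}, {"travel": [0, 0, 0], "rotation": [0, 0, -0.134], "hand": 0.0854}, {"travel": [0, 0, 0], "rotation": [0, 0, -0.134], "hand": 0.0854}, {"travel": [0, 0, 0], "rotation": [0, 0, -0.134], "hand": 0.0854}, {"travel": [0, 0, 0], "rotation": [0, 0, -0.134], "hand": 0.0854}, {"travel": [0, 0, 0], "rotation": [0, 0, -0.134], "hand": 0.0854}, {"travel": [0, 0, 0], "rotation": [0, 0, -0.134], "hand": 0.0854}, {"travel": [0, 0, 0], "rotation": [0, 0, 0], "hand": 0.0854}, {"travel": [0, 0, 0], "rotation": [0, 0, 0], "hand": 0.0854}])

```text
t: 10.3
position: [0.5917, -0.1331, 0.3928]
tcp_rot: [0.727, 0.687, 0.0, 0.0]
wrist_force: [-0.5, -0.2, -0.1]
finger_gap: 0.997
gripper_force: 0.0
```

```bash
python3 - <<'E'
from h import *
print("handle top",onz("top",(367,247.5),.162),"scene",onz("scene",(261,228),.162))
go([.592,-.133,.148],-3,10)
w=eyes.read_camera("wrist");cv2.imwrite("pics/w3.png",w[:,:,::-1])
p=eyes.camera_params("wrist");T=np.array(p["cam_to_world"])
for X in([.592,-.133,.162],[.592,-.100,.162],[.592,-.166,.162]):
    c=T[:3,:3].T@(np.array(X)-T[:3,3]);print("proj",p["cx"]+p["fx"]*c[0]/-c[2],p["cy"]-p["fy"]*c[1]/-c[2])
E
```

```text
handle top [ 0.58857949 -0.13624076  0.162     ] scene [ 0.59717788 -0.13091099  0.162     ]
t 10.3 pos [ 0.5917 -0.1331  0.3928] Ty -3.2 zax [ 0.001 -0.    -1.   ] F [-0.5 -0.2 -0.1] gap 0.997 q [-0.31  0.24  0.92  0.    1.99 -0.26]
total tool travel [1.000e-04 1.000e-04 2.448e-01] rotz total -0.0034 per row [0.     0.     0.0245]
proj 320.57573983198614 208.04186733294543
proj 318.57495758886563 172.99016663492895
proj 322.4681478178313 241.1949596029599
```

View pics/w3.png

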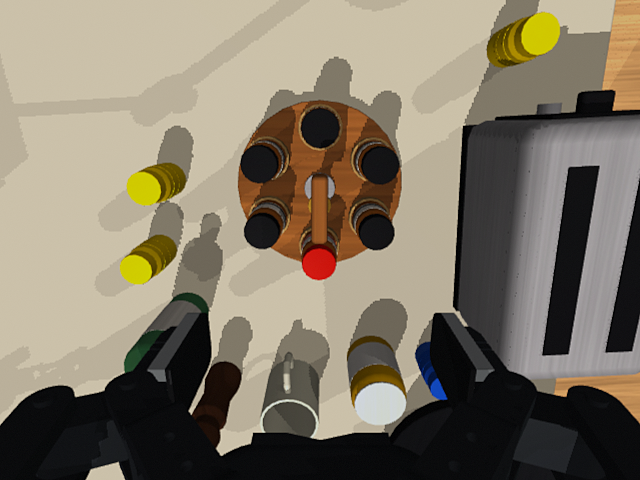

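The wrist view shows the handle upright at x≈319.5 and y 176–243. The predicted centre is (320.6,208), so it is aligned. I descend and grip it.

Call:
arm_command(plan=[{"travel": [0, 0, 0.028], "rotation": [0, 0, 0], "hand": 0.0854}, {"travel": [0, 0, 0.028], "rotation": [0, 0, 0], "hand": 0.0854}, {"travel": [0, 0, 0.028], "rotation": [0, 0, 0], "hand": 0.0854}, {"travel": [0, 0, 0.028], "rotation": [0, 0, 0], "hand": 0.0854}, {"travel": [0, 0, 0.028], "rotation": [0, 0, 0], "hand": 0.0854}, {"travel": [0, 0, 0.028], "rotation": [0, 0, 0], "hand": 0.0854}, {"travel": [0, 0, 0.028], "rotation": [0, 0, 0], "hand": 0.0854}, {"travel": [0, 0, 0.024], "rotation": [0, 0, 0], "hand": 0.0854}, {"travel": [0, 0, 0.018], "rotation": [0, 0, 0], "hand": 0.0854}, {"travel": [0, 0, 0.006], "rotation": [0, 0, 0], "hand": 0.0854}])

```text
t: 11.35
position: [0.5903, -0.1326, 0.1454]
tcp_rot: [0.726, 0.688, -0.001, -0.002]
wrist_force: [0.3, 0.5, 0.2]
finger_gap: 1.0
gripper_force: 0.0
```

Call:
arm_command(plan=[{"travel": [0, 0, 0], "rotation": [0, 0, 0], "hand": 0.05}, {"travel": [0, 0, 0], "rotation": [0, 0, 0], "hand": 0.03}, {"travel": [0, 0, 0], "rotation": [0, 0, 0], "hand": 0.022}, {"travel": [0, 0, 0], "rotation": [0, 0, 0], "hand": 0.019}, {"travel": [0, 0, 0], "rotation": [0, 0, 0], "hand": 0.016}, {"travel": [0, 0, 0], "rotation": [0, 0, 0], "hand": 0.012}, {"travel": [0, 0, 0], "rotation": [0, 0, 0], "hand": 0.008}, {"travel": [0, 0, 0], "rotation": [0, 0, 0], "hand": 0.008}, {"travel": [0, 0, 0], "rotation": [0, 0, 0], "hand": 0.008}, {"travel": [0, 0, 0], "rotation": [0, 0, 0], "hand": 0.008}])

```text
t: 12.35
position: [0.5908, -0.1332, 0.1501]
tcp_rot: [0.726, 0.688, -0.001, -0.0]
wrist_force: [-4.9, 1.0, 6.0]
finger_gap: 0.246
gripper_force: 38.9
```

```bash
python3 - <<'E'
from h import *
go([.592,-.133,.148],-90,20)
E
```

```text
t 12.35 pos [ 0.5908 -0.1332  0.1501] Ty -3.1 zax [-0.001 -0.    -1.   ] F [-4.9  1.   6. ] gap 0.246 q [-0.31  0.25  1.38 -0.    1.51 -0.26]
total tool travel [0.0003 0.0012 0.0021] rotz total 1.5175 per row [0.     0.0001 0.0001]
```

Call:
arm_command(plan=[{"travel": [0, 0, 0], "rotation": [0, 0, 0.02], "hand": 0.008}, {"travel": [0, 0, 0], "rotation": [0, 0, 0.04], "hand": 0.008}, {"travel": [0, 0, 0], "rotation": [0, 0, 0.058], "hand": 0.008}, {"travel": [0, 0, 0], "rotation": [0, 0, 0.058], "hand": 0.008}, {"travel": [0, 0, 0], "rotation": [0, 0, 0.058], "hand": 0.008}, {"travel": [0, 0, 0], "rotation": [0, 0, 0.058], "hand": 0.008}, {"travel": [0, 0, 0], "rotation": [0, 0, 0.058], "hand": 0.008}, {"travel": [0, 0, 0], "rotation": [0, 0, 0.058], "hand": 0.008}, {"travel": [0, 0, 0], "rotation": [0, 0, 0.058], "hand": 0.008}, {"travel": [0, 0, 0], "rotation": [0, 0, 0.058], "hand": 0.008}])

```text
t: 13.35
position: [0.5923, -0.1337, 0.1501]
tcp_rot: [0.88, 0.475, 0.001, 0.001]
wrist_force: [-0.3, -0.8, 3.4]
finger_gap: 0.237
gripper_force: 39.0
```

Call:
arm_command(plan=[{"travel": [0, 0, 0], "rotation": [0, 0, 0.058], "hand": 0.008}, {"travel": [0, 0, 0], "rotation": [0, 0, 0.058], "hand": 0.008}, {"travel": [0, 0, 0], "rotation": [0, 0, 0.058], "hand": 0.008}, {"travel": [0, 0, 0], "rotation": [0, 0, 0.058], "hand": 0.008}, {"travel": [0, 0, 0], "rotation": [0, 0, 0.058], "hand": 0.008}, {"travel": [0, 0, 0], "rotation": [0, 0, 0.058], "hand": 0.008}, {"travel": [0, 0, 0], "rotation": [0, 0, 0.058], "hand": 0.008}, {"travel": [0, 0, 0], "rotation": [0, 0, 0.058], "hand": 0.008}, {"travel": [0, 0, 0], "rotation": [0, 0, 0.058], "hand": 0.008}, {"travel": [0, 0, 0], "rotation": [0, 0, 0.058], "hand": 0.008}])

```text
t: 14.35
position: [0.5935, -0.1351, 0.1501]
tcp_rot: [0.979, 0.204, 0.002, 0.003]
wrist_force: [3.0, -4.4, 1.0]
finger_gap: 0.242
gripper_force: 39.1
```

Call:
arm_command(plan=[{"travel": [0, 0, 0], "rotation": [0, 0, 0.058], "hand": 0.008}, {"travel": [0, 0, 0], "rotation": [0, 0, 0.058], "hand": 0.008}, {"travel": [0, 0, 0], "rotation": [0, 0, 0.058], "hand": 0.008}, {"travel": [0, 0, 0], "rotation": [0, 0, 0.058], "hand": 0.008}, {"travel": [0, 0, 0], "rotation": [0, 0, 0.058], "hand": 0.008}, {"travel": [0, 0, 0], "rotation": [0, 0, 0.05], "hand": 0.008}, {"travel": [0, 0, 0], "rotation": [0, 0, 0.035], "hand": 0.008}, {"travel": [0, 0, 0], "rotation": [0, 0, 0.025], "hand": 0.008}, {"travel": [0, 0, 0], "rotation": [0, 0, 0.0135], "hand": 0.008}, {"travel": [0, 0, 0], "rotation": [0, 0, 0], "hand": 0.008}])

```text
t: 15.35
position: [0.5938, -0.1363, 0.1502]
tcp_rot: [1.0, -0.001, 0.003, 0.003]
wrist_force: [4.1, -7.3, -0.2]
finger_gap: 0.245
gripper_force: 39.1
```

```bash
python3 - <<'E'
from h import *
go([.591,-.133,.148],-90,20)
s=eyes.read_camera("scene");t=eyes.read_camera("top");w=eyes.read_camera("wrist")
for n,im in(("scene",s),("top",t),("wrist",w)):
  for nm,lo,hi,z in(("red",(0,190,100),(5,255,255),.107),("blk",(0,0,0),(180,255,45),.107)):
    for st,c in blobs(im,lo,hi,40)[0]:
        P=onz(n,c,z)
        if np.hypot(P[0]-.592,P[1]+.133)<.11:print(n,nm,st.tolist(),c.round(1),P.round(4))
cv2.imwrite("pics/mix4.png",np.hstack([s[120:360,180:440],t[120:360,200:460]])[:,:,::-1]);cv2.imwrite("pics/w4.png",w[:,:,::-1])
E
```

```text
t 15.35 pos [ 0.5938 -0.1363  0.1502] Ty -90.1 zax [ 0.007 -0.007 -1.   ] F [ 4.1 -7.3 -0.2] gap 0.245 q [-0.32  0.25  1.38 -0.    1.5   1.26]
total tool travel [-0.0028 -0.0034  0.0021] rotz total -0.0017 per row [-0.0001 -0.0002  0.0001]
scene blk [230, 183, 56, 54, 1462] [255.7 212. ] [ 0.5045 -0.165   0.107 ]
scene blk [283, 227, 15, 15, 188] [290.3 234. ] [ 0.5613 -0.0687  0.107 ]
scene blk [223, 243, 17, 17, 210] [231.2 251.3] [ 0.6335 -0.1982  0.107 ]
scene blk [277, 250, 17, 17, 216] [284.8 258.4] [ 0.6356 -0.0699  0.107 ]
scene blk [247, 260, 17, 16, 214] [254.6 267.7] [ 0.6717 -0.1346  0.107 ]
top red [356, 272, 16, 15, 170] [363.2 278.6] [ 0.5152 -0.1326  0.107 ]
top blk [332, 226, 17, 17, 190] [339.6 233.5] [ 0.6257 -0.0732  0.107 ]
top blk [377, 250, 25, 71, 362] [388.3 278.8] [ 0.5155 -0.1942  0.107 ]
top blk [331, 257, 10, 13, 79] [335.2 262.1] [ 0.5548 -0.0632  0.107 ]
wrist red [282, 382, 21, 54, 662] [292.5 412.9] [ 0.524  -0.1212  0.107 ]
wrist red [339, 386, 16, 50, 471] [346.8 414. ] [ 0.5231 -0.1502  0.107 ]
wrist blk [277, 88, 92, 97, 6805] [322.5 135.8] [ 0.6662 -0.1373  0.107 ]
wrist blk [218, 162, 32, 53, 85] [240.2 184.6] [ 0.6457 -0.1013  0.107 ]
wrist blk [392, 164, 38, 52, 93] [402.3 186.2] [ 0.6448 -0.1723  0.107 ]
wrist blk [135, 174, 95, 88, 6364] [181.8 217.1] [ 0.6313 -0.0742  0.107 ]
wrist blk [413, 178, 93, 87, 6006] [457.9 220.7] [ 0.6291 -0.1985  0.107 ]
wrist blk [197, 281, 56, 29, 129] [229.7 288.9] [ 0.5961 -0.0931  0.107 ]
wrist blk [1, 284, 639, 196, 57886] [319.8 415. ] [ 0.5226 -0.1358  0.107 ]
```

View pics/mix4.png

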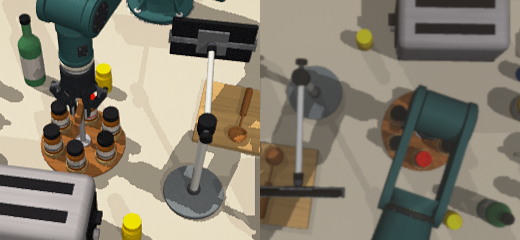

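View pics/w4.png

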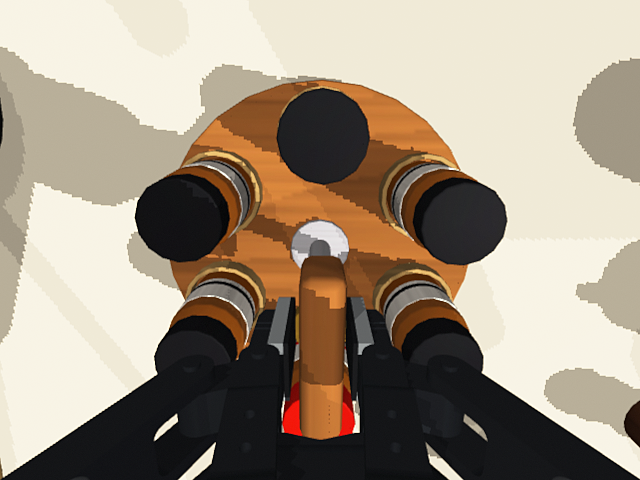

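The crops show all jars upright, the screen arm pointing to the front and the red jar at the front. The side jar pairs in the wrist and scene views put the carousel about 1° too far clockwise. I'll correct that gently, relieve the side force and settle.

Call:
arm_command(plan=[{"travel": [0.001, 0.001, 0], "rotation": [0, 0, -0.008], "hand": 0.008}, {"travel": [0.001, 0.001, 0], "rotation": [0, 0, -0.007], "hand": 0.008}, {"travel": [0, 0, 0], "rotation": [0, 0, 0], "hand": 0.008}, {"travel": [0, 0, 0], "rotation": [0, 0, 0], "hand": 0.008}, {"travel": [0, 0, 0], "rotation": [0, 0, 0], "hand": 0.008}, {"travel": [0, 0, 0], "rotation": [0, 0, 0], "hand": 0.008}, {"travel": [0, 0, 0], "rotation": [0, 0, 0], "hand": 0.008}, {"travel": [0, 0, 0], "rotation": [0, 0, 0], "hand": 0.008}, {"travel": [0, 0, 0], "rotation": [0, 0, 0], "hand": 0.008}, {"travel": [0, 0, 0], "rotation": [0, 0, 0], "hand": 0.008}])

```text
t: 16.5
position: [0.594, -0.1364, 0.15]
tcp_rot: [1.0, 0.007, 0.001, 0.001]
wrist_force: [-1.5, -4.5, 4.9]
finger_gap: 0.241
gripper_force: 39.8
```

```bash
python3 - <<'E'
from h import *
go([.591,-.133,.148],-90,20)
s=eyes.read_camera("scene");w=eyes.read_camera("wrist")
for n,im in(("scene",s),("wrist",w)):
    for st,c in blobs(im,(0,0,0),(180,255,45),180)[0]:
        P=onz(n,c,.107)
        if np.hypot(P[0]-.592,P[1]+.133)<.11:print(n,c.round(1),P.round(4))
# screen arm check in scene: tube ends
t=eyes.read_camera("top")
st,l,m=blobs(t,(0,0,120),(180,50,255),80)
m[:, :285]=0;m[:,320:]=0;m[:195]=0;m[290:]=0
for y in range(200,290,8):
    x=np.flatnonzero(t[y,285:320].min(1)>150)+285
    if len(x) and len(x)<9:print(y,x.mean(),onz("top",(x.mean(),y),.277).round(4))
for y in range(200,290,8):
    g=t[y,225:262].astype(int).min(1);x=np.flatnonzero(g>150)+225
    if 0<len(x)<9:print(y,x.mean(),onz("top",(x.mean(),y),.277).round(4))
E
```

```text
t 16.5 pos [ 0.594  -0.1364  0.15  ] Ty -89.2 zax [ 0.002 -0.003 -1.   ] F [-1.5 -4.5  4.9] gap 0.241 q [-0.32  0.26  1.38 -0.    1.51  1.24]
total tool travel [-0.0029 -0.0035  0.002 ] rotz total 0.0147 per row [-0.0001 -0.0002  0.0001]
scene [255.5 212.4] [ 0.5058 -0.1652  0.107 ]
scene [290.1 233.7] [ 0.5605 -0.0692  0.107 ]
scene [231.4 251.7] [ 0.6345 -0.1975  0.107 ]
scene [285.4 258.1] [ 0.6343 -0.0687  0.107 ]
scene [255.1 267.7] [ 0.6716 -0.1335  0.107 ]
wrist [322.4 135.7] [ 0.6662 -0.136   0.107 ]
wrist [181.8 217.1] [ 0.6302 -0.0736  0.107 ]
wrist [458.6 220.5] [ 0.6303 -0.1979  0.107 ]
wrist [319.9 414.9] [ 0.5224 -0.1369  0.107 ]
208 241.0 [0.663  0.1471 0.277 ]
216 240.0 [0.6456 0.1488 0.277 ]
224 240.0 [0.6283 0.1484 0.277 ]
232 239.5 [0.611 0.149 0.277]
240 239.5 [0.5937 0.1486 0.277 ]
248 239.5 [0.5765 0.1482 0.277 ]
256 239.5 [0.5593 0.1478 0.277 ]
264 239.0 [0.5422 0.1484 0.277 ]
272 238.5 [0.525  0.1491 0.277 ]
280 238.5 [0.508  0.1486 0.277 ]
288 238.5 [0.4909 0.1482 0.277 ]
```

The side jars are now level: their x differs by 0.2 mm or less in both views. The tube runs along x to well under 1°. Handing in.

```bash
python3 -c "
from station import robot
print(robot.close_job())"
```

```text
the job is handed in; nothing more can be done
None
```

The job is handed in at about 16.6 s: the screen arm points straight to the front (well under 1° off), the red jar faces the front within a fraction of a degree, the gripper is still holding the carousel, and I saw nothing else disturbed in the pictures.

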